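# Set the parts dispenser to the heat sinks

## Robot

A 6-joint arm with a two-finger parallel gripper is mounted at the origin on the work surface. World frame = base frame: x ahead of the robot, y to its left, z up, the work surface at z = 0. Lengths are in mm, angles in rad, forces in N, time in s.
With the tool pointing down it reaches from about 400 to 825 mm from the base axis. Payload 7 kg.
Tool frame: the origin (TCP) lies midway between the tips of the shut fingers; the grasp point (between the pads) lies 19 mm behind it; z points along the fingers, y is the line along which they close (so a half turn about z gives the same grasp; the last joint's range is limited). The gripper opens to 85 mm and grips with 20 to 120 N. Pads are 22 mm wide; open, the fingers measure 114 mm over their backs; the gripper's body (76 mm by 85 mm) begins 54 mm behind the grasp point. The pads swing forward as they close: fully open they stand 13 mm farther back than shut.
Start: joints at [-0.927, 0.359, 0.012, 0, -1.224, -0.288], TCP at [235.102, -632.71, 231.302] pointing down, gripper open.
Joint ranges: [-3.07, 3.07], [-1.43, 2.12], [-1.02, 1.25], [-3.03, 1.67], [-3.05, -0], [-3.03, 3.03]. Speed limits (rad/s): [2.39, 2.39, 3.01, 3.14, 3.14, 3.14].

## Interface

Orientations are given as a unit quaternion [x, y, z, w].
In Python, from bench import manip gives the robot as it stands. The module is installed in compiled form; this text tells all that it offers.
- The arm moves only by the tool servo_tool, never from a script. Its argument "motion" is a list of rows, each a list of 5 numbers: the shift along the tool's x, y, z in cm, then the turn about the tool's z in degrees, then the gripper's target within -1 to 1 (shut at 1, half-way at 0, fully open at -1). In form: [[dx, dy, dz, roll, hand], ...]. A call has 1 to 10 rows; each row is the pose to reach, as a shift and turn from the pose commanded when the call began, along the tool's axes at that moment; what a row does not reach only later rows make up. A row lasts 1/10 s, in which the tool goes at most 50 mm and 8.59 degrees, less where a joint would pass 70% of its speed; a pose out of reach is approached as far as the arm can. A call with a gripper value outside its range is refused whole. The fingers move at their own pace and stop on an object; "grip_force" is the grip in N (left out, the last holds). Time passes only in rows, so rows that repeat a pose let the fingers close. It gives the time, the measured TCP pose, the force, the opening and the grip force at its end, in the units of the state.
- manip.get_obs(): the state, without advancing time (a new reading comes with each control period).
- manip.snapshot(name): name is "scene" or "top" or "wrist"; returns (picture, depth): 480x640x3 uint8, red, green, blue; 480x640 float32, mm along the optical axis (not along the pixel's ray), 0 where there is no reading.
- manip.camera_info(name): a dict with "vfov" (degrees; the focal length in pixels is half the picture's height over the tangent of half this angle, whatever the lens; pixels are square), "cx", "cy" (the principal point, pixels), "pose" (4x4, takes a point from camera to world coordinates); the wrist camera has in their place "tool_from_camera" (4x4, takes a point from camera to tool coordinates, whose origin is the TCP and whose axes are the flange's). Camera axes: x right, y down, z forward; pixel columns grow to the right and rows downward; lengths in mm; the calibration is good to about 2 mm. A picture is of the moment at which its call begins: read the wrist's pose just before it. camera_info takes no time and is no camera call.
- manip.finish_job(): hands the job in; it is judged then, once.
The state is a dict: "time": time; "joint_pos": joint angles; "qvel": joint speeds; "joint_efforts": joint torques, N m; "tool_pos": TCP position; "orientation": TCP orientation; "ft_force": force on the tool from outside, world axes, zero at the start; "torque": the same for the moment, N m; "finger_gap": opening from 0.0 (shut) to 1.0 (fully open); "grasp_force": force on a finger pad.
Only numpy, scipy, OpenCV 4.12 (cv2) and the standard library are available. Lean on these libraries where they do the work, as an engineer would, in place of code of your own. Each camera call takes 0.05 s, during which the arm holds its last target. There are 200 camera calls.

## Task

The clear cover of the round parts dispenser is locked by the spring collar at its centre. Pull the collar out along its axis and turn it counter-clockwise until it stays out by itself, turn the cover by its knob until its opening is centred over the compartment that holds the finned heat sink, with no divider showing in the opening, then turn the collar back so that it sinks fully home and locks the cover there. Let go of everything and leave the other things on the bench where they are.

Things in the scene. Friction and masses are not known exactly. Their poses are not given: they have to be found in the camera images.
- dispenser: Stand of the parts dispenser: base plate 180 x 160 x 8 mm that stands fixed anywhere on the bench, turned up to 20 degrees either way, and carries the tilted round head. Origin: centre of its underside. Its -x side faces the robot.
- head: Round head on the stand: a fixed grey disc 200 mm across. Origin: centre of its underside, 78 mm over the bench. Its z axis, shared by tray, cover and collar, leans 28 degrees from vertical, away from the robot (to +x of the stand); y is level; x points downhill, away from the robot. 'Height' below is along z from here. A fixed centre post, 15 mm across, ends at height 90.
- compartment (a point): Middle of the wanted compartment: the one of six with the single finned aluminium heat sink (36 x 42 x 22 mm); the others hold heaps of small screws, washers, spacers. 62 mm from the axis, height 42 mm. The black tray (188 mm across, height 6 to 37) has six equal 60 degree compartments with 2 mm dividers and is too stiff to turn.
- window (a point): Middle of the cover's opening, 62 mm from the axis, height 42 mm. The cover is a clear plastic disc 196 mm across (height 38 to 41) with a bright metal rim; the opening is a 44 degree sector cut out from hub to edge, with a raised metal strip (to height 47) along each side.
- knob_grip (a point): Grip point of the cover's knob: black, round, upright, 16 mm across, 77 mm from the axis, just opposite the opening, standing along the axis direction from height 44 to 78 mm; this point is on its centre line at height 66. The knob spins freely on its pin, so the hand need not turn while it leads it round the circle.
- collar_grip (a point): Grip point of the steel spring collar, on the axis, height 73 mm when home. Collar 42 mm across with two milled flats 28 mm apart, facing + and - y of this frame, 31 mm wide, height 51 to 83 when home; below are a 44 mm rim (47 to 51) and a 49 mm flange (42 to 47), which move out with it. z of this frame is the axis.
- plunger (a joint): How far the collar is pulled out along the axis, m: 0 home (reads within 0.5 mm), 0.016 at the stop. A spring draws it home with 12 N at 0, 15 N at the stop. Home, its flange brakes the cover; out by 1 mm or more, the cover turns freely (about 1 N at the knob).
- collar (a joint): Turn of the collar, rad, counter-clockwise seen from above: 0 locked direction, 1.047 at the other stop. It turns past 0.14 only while pulled out over 9 mm; turned past 0.5 it rests on a ledge and stays out 9 mm when let go; turned back to 0 it can sink home. At 0 its flats' facing line lies 30 degrees clockwise of the head's y axis.
- cover (a joint): Turn of the cover, rad, counter-clockwise seen from above; endless. At 0 the opening is downhill (+x of the head) and the knob uphill.
- tray (a joint): Turn of the tray, rad, counter-clockwise; at 0 the wanted compartment is uphill (-x of the head). So the opening is over it when cover = tray + pi (give or take whole turns).
- driver: Bystander: screwdriver lying on the bench. Origin: its underside, middle.
- partbin: Bystander: small black open bin, 90 x 65 x 40 mm. Origin: underside centre.
- labelroll: Bystander: white label roll lying flat, 76 mm across, 40 mm high. Origin: underside centre.
- jar: Bystander: clear jar with white cap, 56 mm across, 70 mm high. Origin: underside centre.
- pcb: Bystander: green circuit board, 75 x 45 mm. Origin: underside centre.
- brush: Bystander: brush lying on the bench. Origin: its underside, middle.
There are look-alikes about, which are no part of the job. Leave any yellow look-alike of the dispenser alone.

How it is judged:
By the outcome, as a careful person would: the job done as asked, in the order asked, and still so for the second after the job is handed in, with the robot touching nothing.
It also fails if it takes over 67 s, if anything falls off the work surface, if the arm or the gripper's body presses on something with over 40 N, if the wrist force passes 120 N, or if a joint passes its speed limit or range.

## Working session

There is one attempt and no reset: what is moved stays moved. The work goes in short steps, Python scripts to look and compute and a tool call to move; the robot and the scene stay as the last step left them, time stands still between calls to the robot, and variables do not carry over. Pictures are saved under pics/ and viewed, at most 10 in all, crops included, and the job is handed in when it is done.

Besides the shell and the picture viewer there is one more tool, called after ">>>" as a command line: name --pt "numbers of a row" for each row, then --argument value for the rest. servo_tool: Moves the arm, as the interface text tells. Its arguments: {"type":"object","properties":{"motion":{"type":"array"},"grip_force":{"type":"number"}},"required":["motion"]}

```bash
mkdir -p pics; cat > h.py <<'E'
import numpy as np,cv2
from bench import manip
from scipy.spatial.transform import Rotation as R
def K(n):
    c=manip.camera_info(n); f=240/np.tan(np.radians(c['vfov']/2)); return f,c['cx'],c['cy'],c
def snap(n,fn=None):
    o=manip.get_obs(); p,d=manip.snapshot(n); f,cx,cy,c=K(n)
    if 'pose' in c: T=np.array(c['pose'])
    else:
        W=np.eye(4);W[:3,:3]=R.from_quat(o['orientation']).as_matrix();W[:3,3]=o['tool_pos'];T=W@np.array(c['tool_from_camera'])
    np.savez('last_%s.npz'%n,p=p,d=d,T=T,f=f,cx=cx,cy=cy)
    if fn: cv2.imwrite('pics/'+fn,p[:,:,::-1])
    return p,d,T
def load(n): return np.load('last_%s.npz'%n)
def cloud(n):
    L=load(n);d=L['d'];v,u=np.mgrid[0:480,0:640]
    P=np.stack([(u-L['cx'])/L['f']*d,(v-L['cy'])/L['f']*d,d],-1)
    return P@L['T'][:3,:3].T+L['T'][:3,3]
def proj(n,X):
    L=load(n);T=L['T'];q=(np.atleast_2d(X)-T[:3,3])@T[:3,:3]
    return q[:,:2]/q[:,2:]*L['f']+[L['cx'],L['cy']]
E
python3 - <<'E'
from h import *
print(manip.get_obs())
for n in('scene','top'):
    snap(n,n+'1.png'); i=manip.camera_info(n); print(n,i['vfov'],np.round(i['pose'],2).tolist(), {k:v for k,v in i.items() if k not in('pose',)})
print(manip.camera_info('wrist'))
E
```

```text
{'time': 0.0, 'joint_pos': array([-9.26902660e-01,  3.59342832e-01,  1.10264959e-02, -3.54421845e-04,
       -1.22407436e+00, -2.88112429e-01]), 'qvel': array([-0.00124207,  0.00026853,  0.00096044,  0.00118529, -0.00053725,
       -0.00160023]), 'joint_efforts': array([-6.72769802e-04, -5.83315837e+01,  2.93422115e+01,  6.93632796e+00,
       -5.85034228e-03,  3.34490460e-05]), 'tool_pos': array([ 234.92776087, -632.27313744,  230.37730455]), 'orientation': array([-1.76894416e-01,  9.84229497e-01,  7.87045430e-04, -2.09338731e-04]), 'ft_force': array([-0.33404262,  0.4973002 ,  0.22086469]), 'torque': array([-0.021531  ,  0.01137603, -0.01404507]), 'grasp_force': 0.0, 'finger_gap': 0.9935255663386336}
scene 54.729055346271224 [[0.57, 0.57, -0.59, 1054.45], [0.82, -0.38, 0.42, -485.99], [0.02, -0.73, -0.68, 799.76], [0.0, 0.0, 0.0, 1.0]] {'vfov': 54.729055346271224, 'cx': 319.6451464099938, 'cy': 238.05844308775164}
top 52.91801481247716 [[0.02, -1.0, 0.05, 442.96], [-1.0, -0.02, 0.03, -93.68], [-0.03, -0.05, -1.0, 1106.01], [0.0, 0.0, 0.0, 1.0]] {'vfov': 52.91801481247716, 'cx': 320.9359442682245, 'cy': 237.7308552268603}
{'vfov': 69.00955308184726, 'cx': 325.91108665616, 'cy': 245.82194788073406, 'tool_from_camera': array([[-3.47459973e-04, -9.48321184e-01, -3.17311850e-01,
         8.23011718e+01],
       [ 9.99999932e-01, -2.89217564e-04, -2.30652611e-04,
         4.12471529e-01],
       [ 1.26960597e-04, -3.17311909e-01,  9.48321220e-01,
        -1.43136862e+02],
       [ 0.00000000e+00,  0.00000000e+00,  0.00000000e+00,
         1.00000000e+00]])}
```

View pics/scene1.png

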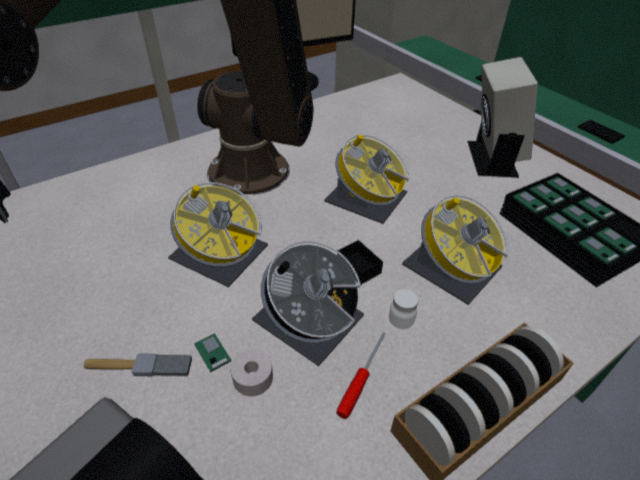

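View pics/top1.png

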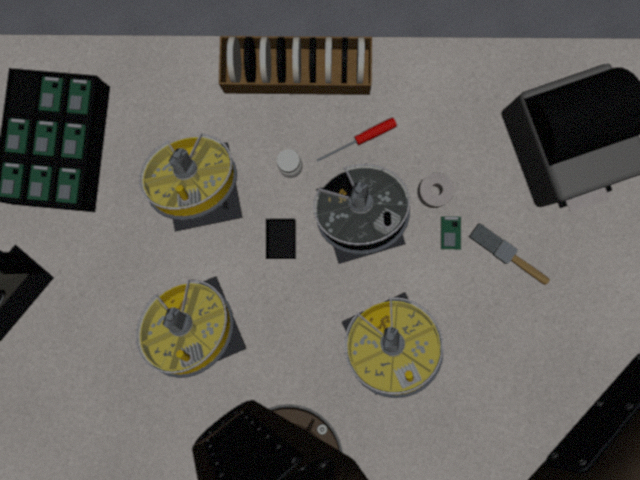

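```bash
python3 - <<'E'
from h import *
C=cloud('top'); 
for u,v in[(362,207),(388,217),(340,250),(388,180),(362,190),(280,400)]: print(u,v,C[v,u].round())
m=np.zeros((480,640),bool); m[160:250,312:412]=1
P=C[m]; P=P[(P[:,2]>60)&(P[:,2]<230)]
# RANSAC plane
rng=np.random.default_rng(0);best=(0,)
for _ in range(3000):
    a,b,c=P[rng.choice(len(P),3,0)];n=np.cross(b-a,c-a);l=np.linalg.norm(n)
    if l<100: continue
    n/=l; n*=np.sign(n[2]); s=(abs((P-a)@n)<2).sum()
    if s>best[0]: best=(s,n,a)
s,n,a=best;I=P[abs((P-a)@n)<2];c=I.mean(0);n=np.linalg.svd(I-c)[2][2];n*=np.sign(n[2])
print(len(P),s,n,np.degrees(np.arccos(n[2])),np.degrees(np.arctan2(n[1],n[0])),c,I.min(0),I.max(0))
a=cv2.resize(load('top')['p'][150:270,290:430],None,fx=5,fy=5,interpolation=cv2.INTER_CUBIC)
cv2.imwrite('pics/c1.png',a[:,:,::-1])
E
```

```text
362 207 [ 558. -149.  136.]
388 217 [ 534. -197.  182.]
340 250 [ 474. -108.    6.]
388 180 [ 620. -205.   98.]
362 190 [ 590. -148.  151.]
280 400 [132.  22.  -1.]
6472 3833 [0.4461863  0.14262245 0.88350248] 27.932204714975896 17.726362335101356 [ 561.20888565 -152.71502796  120.68165755] [ 482.0714331  -244.51828318   66.21067717] [658.93844447 -48.38431385 162.94182973]
```

View pics/c1.png

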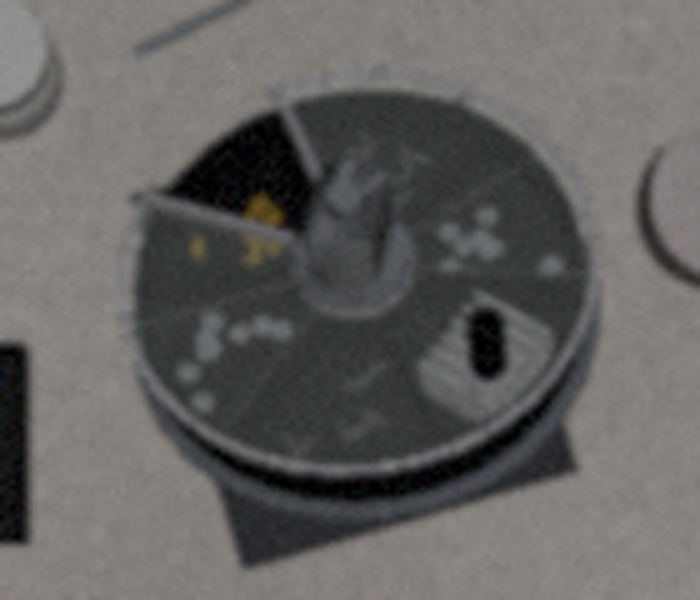

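The cover plane fits well (lean 27.9°, yaw 17.7°). The heat sink is at about (485,370) in the crop, under the knob at (487,342), and the opening is at about (245,170). Next I'll bring the wrist camera over the head.

>>> servo_tool --pt "-2 1.5 -3 0 -1" --pt "-5 3.5 -5 0 -1" --pt "-9 6.5 -5 0 -1" --pt "-13 9.5 -5 0 -1" --pt "-17 12.4 -5 0 -1" --pt "-21 15.3 -5 0 -1" --pt "-25 18.2 -5 0 -1" --pt "-29 21 -5 0 -1" --pt "-33 24 -5 0 -1" --pt "-37 27 -5 0 -1"

```text
time: 1.1
tool_pos: [488.4, -248.8, 281.2]
orientation: [-0.177, 0.984, 0.0, -0.0]
ft_force: [1.9, -0.3, -0.2]
finger_gap: 0.998
grasp_force: 0.0
```

>>> servo_tool --pt "-4 3 0 0 -1" --pt "-8 6 0 0 -1" --pt "-9.5 7 0 0 -1" --pt "-9.5 7 0 0 -1" --pt "-9.5 7 0 0 -1" --pt "-9.5 7 0 0 -1"

```text
time: 1.7
tool_pos: [551.9, -152.9, 281.2]
orientation: [-0.177, 0.984, 0.0, -0.0]
ft_force: [-1.0, 0.5, 0.2]
finger_gap: 1.002
grasp_force: 0.0
```

```bash
cat >> h.py <<'E'
def frame(p,psi,lean=28):
    """p=[x,y] of head underside centre at z 78; returns R (cols), origin"""
    a,b=np.radians([psi,lean]); Rm=R.from_euler('ZY',[a,b]).as_matrix(); return Rm,np.array([p[0],p[1],78.])
E
python3 - <<'E'
from h import *
snap('wrist','w1.png'); o=manip.get_obs(); print(o['time'],o['tool_pos'],o['joint_pos'].round(2))
from scipy.optimize import least_squares
for n in('wrist','top','scene'):
    C=cloud(n); P=C.reshape(-1,3); P=P[np.linalg.norm(P[:,:2]-[555,-152],axis=1)<130]; P=P[P[:,2]>40]
    best=(0,);rng=np.random.default_rng(0)
    for _ in range(2000):
        a,b,c=P[rng.choice(len(P),3,0)];nn=np.cross(b-a,c-a);l=np.linalg.norm(nn)
        if l<500: continue
        nn/=l; nn*=np.sign(nn[2]); s=(abs((P-a)@nn)<1.5).sum()
        if s>best[0] and nn[2]>.7: best=(s,nn,a)
    s,nn,a=best
    for _ in range(3):
        I=P[abs((P-a)@nn)<1.5];a=I.mean(0);nn=np.linalg.svd(I-a)[2][2];nn*=np.sign(nn[2])
    psi=np.degrees(np.arctan2(nn[1],nn[0])); lean=np.degrees(np.arccos(nn[2]))
    Rm,_=frame([0,0],psi,lean)
    q=(I-a)@Rm[:,:2]
    (cc,r)=cv2.minEnclosingCircle(q.astype(np.float32))
    h=cv2.convexHull(q.astype(np.float32))[:,0]
    f=least_squares(lambda x:np.hypot(h[:,0]-x[0],h[:,1]-x[1])-x[2],[0,0,98],loss='soft_l1')
    c3=a+Rm[:,:2]@f.x[:2]
    print(n,s,'lean',lean,'psi',psi,'mec',r,'fit r',f.x[2],'cover centre',c3,'head org',c3-41*Rm[:,2])
E
```

```text
1.75 [ 551.88228864 -153.06403449  281.32353972] [ 0.07  0.16 -0.14  0.   -1.27 -1.29]
wrist 20553 lean 28.02071957242733 psi 17.622860415333438 mec 99.96646118164062 fit r 99.20266892271715 cover centre [ 567.24304057 -147.67562071  115.10206876] head org [ 548.88555623 -153.50702027   78.90818049]
top 3162 lean 28.10942681735393 psi 17.48590991692656 mec 100.5413818359375 fit r 99.13053931221015 cover centre [ 570.51795979 -146.22358994  115.02747587] head org [ 552.09316433 -152.02792458   78.86345215]
scene 3846 lean 28.02014333317617 psi 17.982320629716593 mec 100.18681335449219 fit r 99.30950082141403 cover centre [ 569.27802127 -146.44024988  112.29427172] head org [ 550.95782902 -152.38659208   76.10018974]
```

View pics/w1.png

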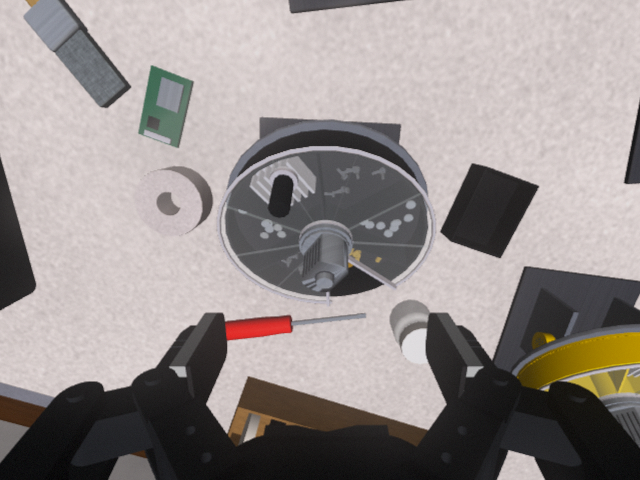

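```bash
cat >> h.py <<'E'
def rect(n,org,psi,h,s=3,N=300):
    Rm,o=frame(org,psi); L=load(n)
    v,u=np.mgrid[0:2*N,0:2*N]; X=np.stack([(N-v)/s,(N-u)/s,np.full(u.shape,float(h))],-1).reshape(-1,3)@Rm.T+o
    m=proj(n,X).reshape(2*N,2*N,2).astype(np.float32)
    return cv2.remap(L['p'],m[...,0],m[...,1],cv2.INTER_CUBIC)
E
python3 - <<'E'
from h import *
a=rect('wrist',[549.2,-153.2],17.7,37)
for t in range(0,360,30):
    c,s=np.cos(np.radians(t)),np.sin(np.radians(t))
    p=lambda r:(int(300-3*r*s),int(300-3*r*c))
    a=np.ascontiguousarray(a);cv2.line(a,p(92),p(100),(255,0,0),1);cv2.putText(a,str(t),p(88),0,.4,(255,255,0),1)
cv2.imwrite('pics/r1.png',a[:,:,::-1])
E
```

```text
(no output)
```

View pics/r1.png

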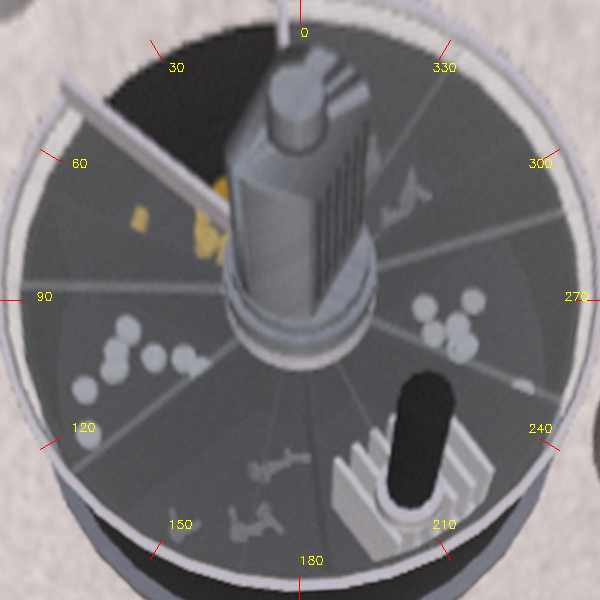

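```bash
python3 - <<'E'
from h import *
A=np.mean([snap('wrist')[0].astype(float) for _ in range(6)],0)
L=dict(load('wrist'));L['p']=A.clip(0,255).astype(np.uint8);np.savez('last_wrist.npz',**L)
a=rect('wrist',[551.7,-152.2],17.7,37)
g=a[...,:3].mean(2); g=((g-40)/(110-40)*255).clip(0,255).astype(np.uint8)
g=cv2.cvtColor(g,cv2.COLOR_GRAY2BGR)
for t in range(0,360,30):
    c,s=np.cos(np.radians(t)),np.sin(np.radians(t))
    p=lambda r:(int(300-3*r*s),int(300-3*r*c))
    cv2.line(g,p(92),p(100),(0,0,255),1);cv2.putText(g,str(t),p(88),0,.4,(0,255,255),1)
cv2.imwrite('pics/r2.png',g)
E
```

```text
(no output)
```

View pics/r2.png

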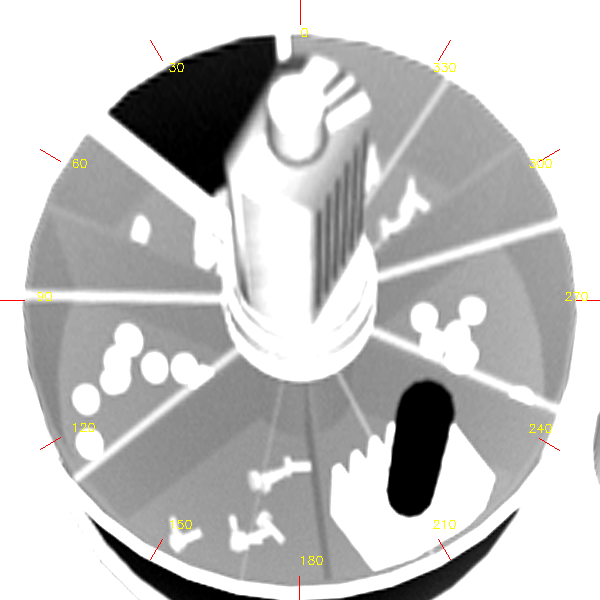

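>>> servo_tool --pt "-1 0 3 7 -0.4" --pt "-2 0 6 14 -0.4" --pt "-3 -0.1 9 22 -0.4" --pt "-3.6 -0.1 11 30 -0.4" --pt "-3.6 -0.1 11 30 -0.4" --pt "-3.6 -0.1 12 30 -0.4" --pt "-3.6 -0.1 12 30 -0.4" --pt "-3.6 -0.1 12 30 -0.4"

```text
time: 2.85
tool_pos: [586.8, -140.6, 162.3]
orientation: [0.083, 0.997, 0.0, 0.001]
ft_force: [-0.3, 0.1, -0.0]
finger_gap: 0.702
grasp_force: 0.0
```

```bash
python3 - <<'E'
from h import *
snap('wrist','w2.png');o=manip.get_obs();print(o['time'],o['tool_pos'],o['joint_pos'].round(2),o['finger_gap'])
Rm,og=frame([549.5,-153.2],17.7)
og[2]=78.6
q=(cloud('wrist').reshape(-1,3)-og)@Rm
s=q[(np.hypot(q[:,0],q[:,1])<35)&(q[:,2]>60)&(q[:,2]<100)]
for a,b in((60,70),(70,80),(80,84),(84,88),(88,92)):
    k=s[(s[:,2]>a)&(s[:,2]<b)]
    if len(k)>5: print(a,b,len(k),np.percentile(k,[2,50,98],0).round(1).tolist())
print(np.histogram(s[:,2],bins=np.arange(74,96)))
E
```

```text
2.9 [ 586.97358061 -140.5587059   162.49234729] [ 0.09  0.29 -0.25  0.   -1.03 -1.83] 0.7000449393718476
60 70 904 [[-21.6, -16.3, 60.2], [-18.4, 6.9, 65.1], [-0.1, 19.5, 69.8]]
70 80 1028 [[-21.6, -17.2, 70.2], [-18.3, 6.8, 75.1], [2.0, 19.4, 79.8]]
80 84 2276 [[-20.9, -16.9, 80.5], [-7.8, 3.2, 82.7], [18.6, 18.1, 83.6]]
84 88 213 [[-8.3, -6.2, 84.1], [-6.5, 2.1, 86.0], [-1.0, 7.6, 87.9]]
88 92 502 [[-24.3, -24.3, 88.1], [-2.3, 0.4, 89.7], [5.4, 7.1, 90.8]]
(array([ 108,   99,  107,  107,  101,  110,  113,  168, 1396,  599,   57,
         46,   52,   58,   73,  290,  132,    7,   12,   11,   14]), array([74, 75, 76, 77, 78, 79, 80, 81, 82, 83, 84, 85, 86, 87, 88, 89, 90,
       91, 92, 93, 94, 95]))
```

View pics/w2.png

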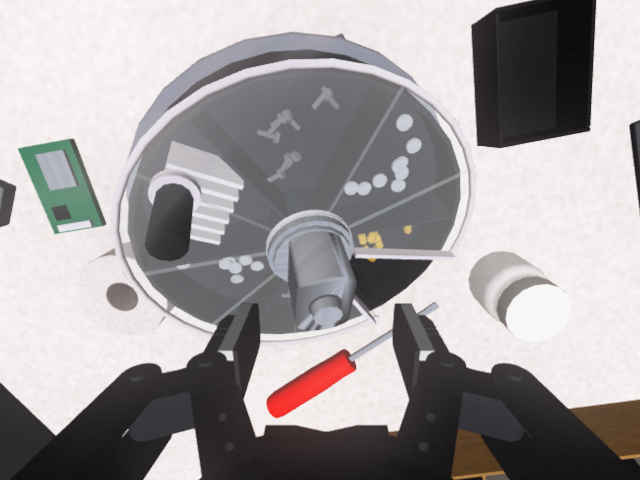

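The collar sits between the pads, with the post at (326,310) and the pad edges at x=258 and 393. Lowering with a 2 mm correction, then closing.

>>> servo_tool --pt "0.2 -0.15 1 0 -0.4" --pt "0.2 -0.15 2 0 -0.4" --pt "0.2 -0.15 2.8 0 -0.4" --pt "0.2 -0.15 3.2 0 -0.4" --pt "0.2 -0.15 3.2 0 -0.2"

```text
time: 3.4
tool_pos: [583.9, -141.6, 128.2]
orientation: [0.084, 0.996, -0.0, -0.001]
ft_force: [-0.8, 0.4, 0.1]
finger_gap: 0.603
grasp_force: 0.0
```

>>> servo_tool --pt "0 0 0 0 1" --pt "0 0 0 0 1" --pt "0 0 0 0 1" --pt "0 0 0 0 1" --pt "0 0 0 0 1" --pt "0 0 0 0 1" --pt "0 0 0 0 1" --grip_force 60

```text
time: 4.1
tool_pos: [584.7, -143.1, 130.1]
orientation: [0.084, 0.997, -0.001, 0.0]
ft_force: [0.8, -7.3, 0.2]
finger_gap: 0.35
grasp_force: 56.0
```

>>> servo_tool --pt "-0.08 0.04 -0.18 0 1" --pt "-0.17 0.09 -0.35 0 1" --pt "-0.25 0.13 -0.53 0 1" --pt "-0.33 0.17 -0.71 0 1" --pt "-0.42 0.22 -0.88 0 1" --pt "-0.5 0.26 -1.06 0 1" --pt "-0.54 0.28 -1.15 0 1" --pt "-0.54 0.28 -1.15 0 1" --grip_force 80

```text
time: 4.9
tool_pos: [588.5, -141.7, 138.6]
orientation: [0.084, 0.996, -0.001, -0.002]
ft_force: [2.2, -12.5, -16.3]
finger_gap: 0.341
grasp_force: 75.2
```

>>> servo_tool --pt "-0.06 0.03 -0.13 0 1" --pt "-0.12 0.06 -0.26 0 1" --pt "-0.12 0.06 -0.26 0 1" --pt "-0.12 0.06 -0.26 0 1"

```text
time: 5.3
tool_pos: [589.7, -141.3, 141.0]
orientation: [0.084, 0.996, -0.001, -0.002]
ft_force: [3.5, -11.7, -18.0]
finger_gap: 0.34
grasp_force: 75.2
```

>>> servo_tool --pt "0 0 0 -4 1" --pt "0 0 0 -8 1" --pt "0 0 0 -12 1" --pt "0 0 0 -16 1" --pt "0 0 0 -20 1" --pt "0 0 0 -24 1" --pt "0 0 0 -28 1" --pt "0 0 0 -32 1" --pt "0 0 0 -35 1" --pt "0 0 0 -35 1"

```text
time: 6.3
tool_pos: [587.8, -139.0, 141.1]
orientation: [-0.219, 0.976, 0.002, -0.004]
ft_force: [-5.9, 0.6, -7.7]
finger_gap: 0.305
grasp_force: 81.8
```

>>> servo_tool --pt "0 0 0 -3 1" --pt "0 0 0 -5 1" --pt "0 0 0 -5 1" --pt "0 0 0 -5 0.3" --pt "0 0 0 -5 -0.2" --pt "0 0 0 -5 -0.4" --pt "0 0 -1 -5 -0.4" --pt "0 0 -3 -5 -0.4" --pt "0 0 -4.5 -5 -0.4" --pt "0 0 -4.5 -5 -0.4"

```text
time: 7.3
tool_pos: [593.6, -139.5, 192.2]
orientation: [-0.262, 0.965, -0.001, 0.003]
ft_force: [-0.1, -0.4, 0.3]
finger_gap: 0.698
grasp_force: 0.0
```

```bash
cat >> h.py <<'E'
OG=np.array([548.5,-153.5,78.6])
def heights():
    snap('wrist');o=manip.get_obs();print(o['time'],o['tool_pos'].round(1),o['joint_pos'].round(2),o['orientation'].round(3),o['finger_gap'])
    Rm,_=frame([0,0],17.7); q=(cloud('wrist').reshape(-1,3)-OG)@Rm
    s=q[(np.hypot(q[:,0],q[:,1])<19)&(q[:,2]>70)&(q[:,2]<105)]
    print(np.histogram(s[:,2],bins=np.arange(76,103,1.)))
    return q
E
python3 - <<'E'
from h import *
q=heights()
E
```

```text
7.35 [ 592.7 -139.3  190.5] [ 0.09  0.28 -0.2   0.   -1.09 -1.13] [-0.262  0.965 -0.001  0.002] 0.7022000002804324
(array([   0,    2,    2,    4,    1,    1,    2,    0,    0,    1,    2,
          2,    5,    6,   13,  873, 1057,   38,    0,    0,    0,    0,
          0,    0,    0,    0]), array([ 76.,  77.,  78.,  79.,  80.,  81.,  82.,  83.,  84.,  85.,  86.,
        87.,  88.,  89.,  90.,  91.,  92.,  93.,  94.,  95.,  96.,  97.,
        98.,  99., 100., 101., 102.]))
```

```bash
python3 - <<'E'
from h import *
Rm,_=frame([0,0],17.7); q=(cloud('wrist').reshape(-1,3)-OG)@Rm
r=np.hypot(q[:,0],q[:,1]); s=q[(r>55)&(r<100)&(q[:,2]>55)&(q[:,2]<82)]
k=s[s[:,2]>76.5]; print(len(s),len(k),k.mean(0),s.min(0),s.max(0))
c=k.mean(0); print('ang',np.degrees(np.arctan2(c[1],c[0]))%360,'r',np.hypot(c[0],c[1]))
for t in (c[:2],):
    g=OG+Rm@np.array([t[0],t[1],70]); print('grip pt h70',g)
o=manip.get_obs(); T=R.from_quat(o['orientation']).as_matrix(); print((T.T@(g-[0,0,19]-o['tool_pos'])).round(1))
E
```

```text
1751 907 [-68.30687696 -35.39006768  78.22500312] [-75.93088355 -43.26035109  55.02005546] [-59.88995121 -27.54686493  80.16836981]
ang 207.38885556357923 r 76.93039926374925
grip pt h70 [ 533.11073321 -195.55997026  172.47446778]
[ 80.  -18.3  36.8]
```

>>> servo_tool --pt "2 -0.4 -1.5 4 -0.4" --pt "5 -1.1 -1.5 9 -0.4" --pt "8 -1.8 -1.5 13 -0.4" --pt "8 -1.8 -1 13 -0.4" --pt "8 -1.8 0.5 13 -0.4" --pt "8 -1.8 2.2 13 -0.4" --pt "8 -1.8 3.5 13 -0.3" --pt "8 -1.8 3.7 13 -0.3" --pt "8 -1.8 3.7 13 -0.3"

```text
time: 8.25
tool_pos: [531.6, -195.2, 151.0]
orientation: [-0.151, 0.988, -0.0, -0.001]
ft_force: [-0.9, -1.0, 0.2]
finger_gap: 0.652
grasp_force: 0.0
```

>>> servo_tool --pt "0 0 0 0 0.5" --pt "0 0 0 0 1" --pt "0 0 0 0 1" --pt "0 0 0 0 1" --pt "0 0 0 0 1" --pt "0 0 0 0 1" --pt "0 0 0 0 1" --grip_force 25

```text
time: 8.95
tool_pos: [532.1, -195.5, 152.1]
orientation: [-0.151, 0.988, -0.0, 0.001]
ft_force: [-0.6, -0.8, 4.7]
finger_gap: 0.183
grasp_force: 25.5
```

```bash
python3 - <<'E'
from h import *
o=manip.get_obs(); T=R.from_quat(o['orientation']).as_matrix(); Rm,_=frame([0,0],17.7)
print(o['tool_pos'],o['joint_pos'].round(2),o['ft_force'])
P=lambda a:Rm@np.array([77*np.cos(np.radians(a)),77*np.sin(np.radians(a)),0])
base=P(207.4)
for a in list(range(200,34,-8))+[38,36,34]: print(a,(T.T@(P(a)-base)/10).round(2).tolist())
g=OG+Rm@[0,0,70]+base
print('knob-offset of grip', (T.T@(g-[0,0,19]-o['tool_pos'])).round(1))
E
```

```text
[ 532.14724453 -195.52633879  152.08119596] [-0.01  0.25 -0.34  0.   -0.98 -1.26] [-0.57850725 -0.84359056  4.70358221]
200 [0.36, 0.91, -0.19]
192 [0.62, 1.94, -0.33]
184 [0.76, 3.0, -0.4]
176 [0.77, 4.08, -0.4]
168 [0.64, 5.14, -0.33]
160 [0.38, 6.18, -0.19]
152 [0.0, 7.16, 0.01]
144 [-0.49, 8.07, 0.28]
136 [-1.1, 8.9, 0.6]
128 [-1.8, 9.62, 0.98]
120 [-2.58, 10.23, 1.4]
112 [-3.43, 10.7, 1.85]
104 [-4.33, 11.04, 2.33]
96 [-5.26, 11.23, 2.83]
88 [-6.21, 11.27, 3.33]
80 [-7.15, 11.17, 3.84]
72 [-8.08, 10.91, 4.33]
64 [-8.96, 10.51, 4.8]
56 [-9.78, 9.98, 5.23]
48 [-10.53, 9.33, 5.63]
40 [-11.19, 8.56, 5.98]
38 [-11.34, 8.35, 6.06]
36 [-11.49, 8.13, 6.14]
34 [-11.62, 7.92, 6.21]
knob-offset of grip [-0.9 -0.4 -1.4]
```

>>> servo_tool --pt "0.36 0.91 -0.19 0 1" --pt "0.62 1.94 -0.33 0 1" --pt "0.76 3.0 -0.4 0 1" --pt "0.77 4.08 -0.4 0 1" --pt "0.64 5.14 -0.33 0 1" --pt "0.38 6.18 -0.19 0 1" --pt "0 7.16 0.01 0 1" --pt "-0.49 8.07 0.28 0 1" --pt "-1.1 8.9 0.6 0 1" --pt "-1.1 8.9 0.6 0 1"

```text
time: 9.95
tool_pos: [517.1, -105.7, 145.2]
orientation: [-0.152, 0.988, -0.0, 0.001]
ft_force: [7.1, -1.1, 2.4]
finger_gap: 0.179
grasp_force: 25.4
```

>>> servo_tool --pt "-0.7 0.72 0.38 0 1" --pt "-1.48 1.33 0.8 0 1" --pt "-2.33 1.8 1.25 0 1" --pt "-3.23 2.14 1.73 0 1" --pt "-4.16 2.33 2.23 0 1" --pt "-5.11 2.37 2.73 0 1" --pt "-6.05 2.27 3.24 0 1" --pt "-6.98 2.01 3.73 0 1" --pt "-7.86 1.61 4.2 0 1" --pt "-7.86 1.61 4.2 0 1"

```text
time: 10.95
tool_pos: [587.4, -68.9, 103.5]
orientation: [-0.152, 0.988, -0.001, 0.0]
ft_force: [3.9, -5.3, 8.6]
finger_gap: 0.173
grasp_force: 26.1
```

>>> servo_tool --pt "-0.82 -0.53 0.43 0 1" --pt "-1.57 -1.18 0.83 0 1" --pt "-2.23 -1.95 1.18 0 1" --pt "-2.46 -2.27 1.3 0 1" --pt "-2.46 -2.27 1.3 0 1" --pt "-2.46 -2.27 1.3 0 1"

```text
time: 11.55
tool_pos: [616.5, -82.8, 91.0]
orientation: [-0.151, 0.988, -0.001, 0.0]
ft_force: [2.1, -2.5, 10.3]
finger_gap: 0.184
grasp_force: 26.2
```

```bash
python3 - <<'E'
from h import *
o=manip.get_obs();print(o['tool_pos'],o['ft_force'],o['joint_pos'].round(2))
Rm,_=frame([0,0],17.7); q=Rm.T@(o['tool_pos']+[0,0,19]-OG); print(q,np.degrees(np.arctan2(q[1],q[0])))
for n in('top','scene','wrist'): 
    for _ in range(1): snap(n)
g1=rect('wrist',OG[:2],17.7,37,s=2,N=200); g2=rect('top',OG[:2]+[2.5,1.5],17.7,37,s=2,N=200)
a=np.hstack([g1,g2]).astype(float); a=((a-20)*1.8).clip(0,255).astype(np.uint8).copy()
for k in(0,1):
  for t in range(0,360,30):
    c,s=np.cos(np.radians(t)),np.sin(np.radians(t)); p=lambda r:(int(400*k+200-2*r*s),int(200-2*r*c))
    cv2.line(a,p(94),p(100),(255,0,0),1)
cv2.imwrite('pics/r3.png',a[:,:,::-1])
E
```

```text
[616.54767135 -82.83638241  91.03437932] [ 2.072736   -2.5180078  10.33402847] [ 0.18  0.39 -0.28  0.   -0.89 -1.45]
[61.45007572 46.6297648  68.27522142] 37.19208318700931
```

View pics/r3.png

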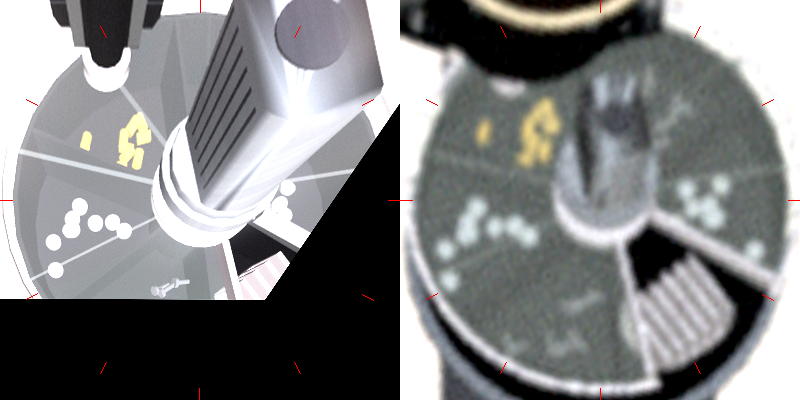

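>>> servo_tool --pt "0 0 0 0 0" --pt "0 0 0 0 -0.3" --pt "0 0 0 0 -0.3" --pt "0 0 -3 0 -0.3" --pt "0 0 -7 0 -0.3" --pt "0 0 -11 0 -0.3" --pt "-0.5 -3 -13 0 -0.3" --pt "-1 -7 -13 0 -0.3" --pt "-1 -9.4 -13 0 -0.3" --pt "-1 -9.4 -13 0 -0.3"

```text
time: 12.7
tool_pos: [653.4, -171.5, 219.0]
orientation: [-0.15, 0.989, 0.0, -0.001]
ft_force: [-0.1, 0.7, 0.2]
finger_gap: 0.649
grasp_force: 0.0
```

```bash
python3 - <<'E'
from h import *
A=[]
for i in range(4): 
    if i==3: import time
    A.append(snap('wrist')[0].astype(float))
o=manip.get_obs();print(o['time'],o['tool_pos'])
L=dict(load('wrist'));L['p']=np.mean(A[2:],0).clip(0,255).astype(np.uint8);np.savez('last_wrist.npz',**L)
q=(cloud('wrist').reshape(-1,3)-OG)@frame([0,0],17.7)[0]
r=np.hypot(q[:,0],q[:,1]);k=q[(r>60)&(r<95)&(q[:,2]>76.5)&(q[:,2]<81)&(q[:,0]>0)];print(len(k))
if len(k)>20: c=k.mean(0);print(c,np.degrees(np.arctan2(c[1],c[0])))
def band(h,fn=None):
    g=rect('wrist',OG[:2],17.7,h,s=5,N=500)[500:1000,450:1000] ; return g
a=band(37).astype(float);a=(255*(a/255)**.55).astype(np.uint8).copy()
for t in(187,195,205,217,229,239,247):
    c,s=np.cos(np.radians(t)),np.sin(np.radians(t)); p=lambda r:(int(50-5*r*s),int(-5*r*c))
    cv2.line(a,p(88),p(100),(255,0,0),1);cv2.putText(a,str(t),p(98),0,.5,(255,0,0),1)
cv2.imwrite('pics/r4.png',a[:,:,::-1])
E
```

```text
12.9 [ 653.06937755 -168.59753975  219.83424319]
256
[60.68217483 46.37714511 78.194731  ] 37.38934374831553
```

View pics/r4.png

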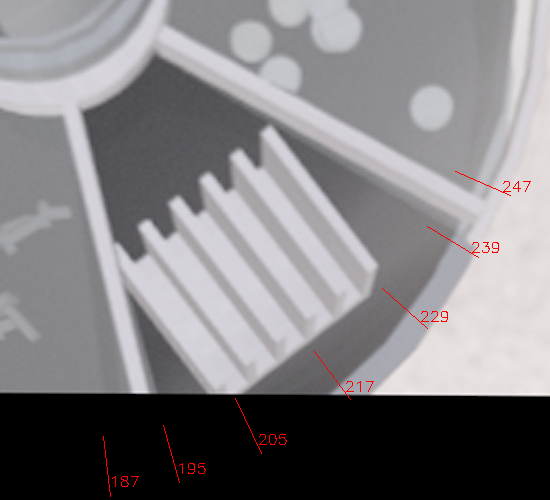

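The opening shows only the heat sink: no divider is visible between the strips at (105,250) and (320,120). I'll measure the divider angle numerically to check centring.

```bash
cat > div.py <<'E'
from h import *
from scipy.ndimage import map_coordinates,gaussian_filter1d,median_filter
Rm,_=frame([0,0],17.7)
tt=np.arange(0,360,.5)
def polar(L,h,rs,org):
    t=np.radians(tt)[None];X=np.stack([rs[:,None]*np.cos(t),rs[:,None]*np.sin(t),np.full((len(rs),len(tt)),float(h))],-1)@Rm.T+org
    T=L['T'];q=(X-T[:3,3])@T[:3,:3];uv=q[...,:2]/q[...,2:]*L['f']+[L['cx'],L['cy']]
    g=L['p'].astype(float).mean(2)
    v=map_coordinates(g,[uv[...,1],uv[...,0]],order=1,cval=np.nan)
    v[(uv[...,0]<0)|(uv[...,0]>639)|(uv[...,1]<0)|(uv[...,1]>479)]=np.nan
    return v
def rot(L,cover,org,name):
    V=polar(L,37,np.arange(30,90,1.),org)
    d=np.full_like(V,np.nan)
    k=6 # 3deg
    d=V-0.5*(np.roll(V,k,1)+np.roll(V,-k,1))
    d=np.clip(d,-8,8)
    p=np.nanmean(d,0)
    ribs=(cover+20+40*np.arange(9))
    for b in ribs: p[abs((tt-b+180)%360-180)<4.5]=np.nan
    F=p.reshape(6,120); f=np.nanmedian(F,0)
    i=np.argsort(f)[:6]; j=np.argsort(-f)[:6]
    print(name,'dark',[(tt[x],round(f[x],2)) for x in i],'bright',[(tt[x],round(f[x],2)) for x in j])
    for s in range(6):
        w=F[s]; x=[n for n in range(0,40)]; 
        if np.isfinite(w[:40]).any(): print('  sec',60*s,'min at',tt[np.nanargmin(w[:40])],np.nanmin(w[:40]).round(2),'max at',tt[np.nanargmax(w[:40])],np.nanmax(w[:40]).round(2))
E
python3 - <<'E'
from div import *
rot(load('wrist'),217.4,OG,'now')
L=dict(load('wrist'));L['p']=cv2.imread('pics/w1.png')
W=np.eye(4);W[:3,:3]=R.from_quat([-.177,.9842,0,0]).as_matrix();W[:3,3]=[551.88,-153.06,281.32]
L['T']=W@np.array(manip.camera_info('wrist')['tool_from_camera']); rot(L,28,OG,'w1')
# heat sink by depth in current view
q=(cloud('wrist').reshape(-1,3)-OG)@Rm;r=np.hypot(q[:,0],q[:,1]);a=np.degrees(np.arctan2(q[:,1],q[:,0]))%360
s=q[(r>30)&(r<90)&(a>197)&(a<238)&(q[:,2]<36)]
print(np.histogram(s[:,2],bins=np.arange(4,37,2)))
k=s[s[:,2]>22].astype(np.float32)[:,:2]; b=cv2.minAreaRect(k);print(b,np.degrees(np.arctan2(b[0][1],b[0][0]))%360)
print(np.degrees(np.arctan2(k[:,1],k[:,0])).min()%360,np.degrees(np.arctan2(k[:,1],k[:,0])).max()%360)
E
```

```text
now dark [(np.float64(9.5), np.float64(-2.2)), (np.float64(10.0), np.float64(-2.01)), (np.float64(9.0), np.float64(-1.74)), (np.float64(36.5), np.float64(-1.66)), (np.float64(39.0), np.float64(-1.62)), (np.float64(48.0), np.float64(-1.6))] bright [(np.float64(42.0), np.float64(1.72)), (np.float64(22.0), np.float64(1.5)), (np.float64(22.5), np.float64(1.43)), (np.float64(35.5), np.float64(1.32)), (np.float64(36.0), np.float64(1.28)), (np.float64(43.0), np.float64(1.25))]
  sec 0 min at 2.0 -2.22 max at 8.0 2.3
  sec 60 min at 11.5 -5.25 max at 7.0 2.51
  sec 120 min at 3.5 -2.11 max at 6.5 1.49
  sec 180 min at 8.5 -7.82 max at 11.5 8.0
  sec 240 min at 2.0 -5.17 max at 3.5 8.0
  sec 300 min at 7.0 -1.9 max at 12.5 1.41
w1 dark [(np.float64(6.5), np.float64(-1.94)), (np.float64(6.0), np.float64(-1.86)), (np.float64(7.0), np.float64(-1.75)), (np.float64(5.5), np.float64(-1.71)), (np.float64(46.5), np.float64(-1.69)), (np.float64(52.5), np.float64(-1.58))] bright [(np.float64(50.0), np.float64(1.59)), (np.float64(12.0), np.float64(1.49)), (np.float64(49.5), np.float64(1.27)), (np.float64(3.5), np.float64(1.2)), (np.float64(3.0), np.float64(1.08)), (np.float64(50.5), np.float64(1.06))]
  sec 0 min at 18.5 -0.05 max at 3.5 2.66
  sec 60 min at 18.5 -2.25 max at 3.0 1.22
  sec 120 min at 2.5 -1.22 max at 3.5 1.25
  sec 180 min at 5.5 -6.02 max at 2.0 2.8
  sec 240 min at 13.5 -0.91 max at 3.5 1.51
  sec 300 min at 6.5 -1.94 max at 12.0 2.71
(array([   0,   47, 1141,  304,  513, 1129,  193,  194,  197,  211,  204,
        220,  257, 1409,  253,   10]), array([ 4,  6,  8, 10, 12, 14, 16, 18, 20, 22, 24, 26, 28, 30, 32, 34, 36]))Traceback (most recent call last):
  File "<stdin>", line 10, in <module>
cv2.error: OpenCV(4.12.0) /io/opencv/modules/imgproc/src/convhull.cpp:143: error: (-215:Assertion failed) total >= 0 && (depth == CV_32F || depth == CV_32S) in function 'convexHull'
```

>>> servo_tool --pt "0 3 0 0 -0.3" --pt "0 7 0 0 -0.3" --pt "0 11 0 0 -0.3" --pt "0 13 0 0 -0.3" --pt "0 13 0 0 -0.3" --pt "0 13 0 0 -0.3"

```text
time: 13.5
tool_pos: [614.5, -44.0, 220.8]
orientation: [-0.152, 0.988, 0.0, 0.0]
ft_force: [1.0, -0.6, -0.5]
finger_gap: 0.65
grasp_force: 0.0
```

```bash
cat > wall.py <<'E'
from h import *
Rm,_=frame([0,0],17.7)
L0=load('wrist')
def run(tag):
    snap('wrist'); q=(cloud('wrist').reshape(-1,3)-OG)@Rm; r=np.hypot(q[:,0],q[:,1]);a=np.degrees(np.arctan2(q[:,1],q[:,0]))%360
    print(tag,manip.get_obs()['tool_pos'].round(1))
    s=(r>28)&(r<93)&(a>180)&(a<254)&(q[:,2]>11)&(q[:,2]<35)
    print('ang hist',[(int(x),int(n)) for n,x in zip(*np.histogram(a[s],bins=np.arange(180,255,2)))])
    k=q[s&(q[:,2]>28)][:,:2].astype(np.float32).copy(); b=cv2.minAreaRect(k.reshape(-1,1,2)); print('sink',b,np.degrees(np.arctan2(b[0][1],b[0][0]))%360)
    for lo,hi in((182,197),(236,254)):
        w=q[s&(a>lo)&(a<hi)]
        if len(w)>30:
            m=(lo+hi)/2; al=np.degrees(np.arctan2(w[:,1],w[:,0]))%360
            print(' wall',lo,len(w),np.percentile(al,[10,25,50,75,90]).round(1),'h',np.percentile(w[:,2],[10,50,90]).round(1),'r',np.percentile(np.hypot(w[:,0],w[:,1]),[10,50,90]).round(1))
E
python3 -c "
from wall import *
run('left')"
```

```text
left [614.7 -44.7 220.7]
ang hist [(180, 0), (182, 0), (184, 0), (186, 0), (188, 0), (190, 0), (192, 0), (194, 0), (196, 0), (198, 0), (200, 16), (202, 130), (204, 99), (206, 333), (208, 225), (210, 68), (212, 555), (214, 314), (216, 41), (218, 271), (220, 628), (222, 148), (224, 226), (226, 377), (228, 290), (230, 354), (232, 305), (234, 256), (236, 202), (238, 160), (240, 118), (242, 67), (244, 84), (246, 1112), (248, 62), (250, 0), (252, 0)]
sink ((-47.69357681274414, -39.985137939453125), (62.81343460083008, 56.82536315917969), 58.02958679199219) 219.9756523912082
 wall 236 1805 [237.7 241.4 246.9 247.4 247.7] h [13.6 22.1 30.5] r [34.7 60.5 90.2]
```

>>> servo_tool --pt "0 -4 0 0 -0.3" --pt "0 -8 0 0 -0.3" --pt "0 -12 0 0 -0.3" --pt "0 -16 0 0 -0.3" --pt "0 -20 0 0 -0.3" --pt "0 -24 0 0 -0.3" --pt "0 -26 0 0 -0.3" --pt "0 -26 0 0 -0.3" --pt "0 -26 0 0 -0.3"

```text
time: 14.45
tool_pos: [691.9, -294.5, 219.4]
orientation: [-0.15, 0.989, 0.0, -0.001]
ft_force: [-0.2, -0.3, 0.3]
finger_gap: 0.648
grasp_force: 0.0
```

```bash
python3 -c "
from wall import *
run('right')"
```

```text
right [ 692.  -293.7  219.8]
ang hist [(180, 0), (182, 0), (184, 0), (186, 171), (188, 1048), (190, 98), (192, 6), (194, 31), (196, 118), (198, 158), (200, 222), (202, 319), (204, 319), (206, 281), (208, 448), (210, 140), (212, 115), (214, 851), (216, 135), (218, 106), (220, 442), (222, 555), (224, 245), (226, 305), (228, 344), (230, 273), (232, 316), (234, 241), (236, 200), (238, 149), (240, 89), (242, 16), (244, 20), (246, 22), (248, 36), (250, 34), (252, 21)]
sink ((-51.18544387817383, -42.151336669921875), (82.39266204833984, 53.4184455871582), 80.4172134399414) 219.47153814989335
 wall 182 1415 [187.9 188.3 188.7 189.4 190.4] h [13.5 21.  28.9] r [32.2 51.9 70.3]
 wall 236 587 [236.5 237.4 239.1 242.1 249.8] h [13.1 22.1 31.6] r [55.1 92.4 92.9]
```

Dividers' faces are at 188.5° and 247.2°, so the compartment centre is at 217.9°. The cover opening is at 217.4°, which is centred. Now back to the collar.

>>> servo_tool --pt "1 4 0 -3 -0.4" --pt "2.5 8 0 -7 -0.4" --pt "4 13 0 -13 -0.4" --pt "5.3 17.7 0 -13 -0.4" --pt "5.3 17.7 1 -13 -0.4" --pt "5.3 17.7 3 -13 -0.4" --pt "5.3 17.7 4 -13 -0.4" --pt "5.3 17.7 4 -13 -0.4"

```text
time: 15.3
tool_pos: [588.0, -139.9, 179.0]
orientation: [-0.262, 0.965, 0.0, -0.001]
ft_force: [-0.0, 0.3, 0.2]
finger_gap: 0.698
grasp_force: 0.0
```

```bash
python3 - <<'E'
from h import *
q=heights(); o=manip.get_obs(); T=R.from_quat(o['orientation']).as_matrix();Rm,_=frame([0,0],17.7)
print((T.T@(OG+89*Rm[:,2]-[0,0,19]-o['tool_pos'])).round(1))
s=q[(np.hypot(q[:,0],q[:,1])<30)&(q[:,2]>90.5)&(q[:,2]<94)];print(s.mean(0),cv2.minAreaRect(s[:,:2].astype(np.float32).copy().reshape(-1,1,2)))
E
```

```text
15.35 [ 588.7 -140.3  180. ] [ 0.09  0.28 -0.22  0.   -1.07 -1.13] [-0.262  0.965  0.    -0.001] 0.6963360152802408
(array([   1,    3,    1,    2,    1,    3,    0,    2,    3,    2,    4,
          2,    7,    9,   18,  972, 1106,   28,    0,    0,    0,    0,
          0,    0,    0,    0]), array([ 76.,  77.,  78.,  79.,  80.,  81.,  82.,  83.,  84.,  85.,  86.,
        87.,  88.,  89.,  90.,  91.,  92.,  93.,  94.,  95.,  96.,  97.,
        98.,  99., 100., 101., 102.]))
[ 0.6 -0.3 41.8]
[-1.53169224 -0.38591269 91.9990039 ] ((0.66778564453125, -0.09345436096191406), (43.14122772216797, 28.170900344848633), 11.820439338684082)
```

>>> servo_tool --pt "0 0 1 1 -0.4" --pt "0 0 2.2 2 -0.4" --pt "0 0 3.4 2 -0.4" --pt "0 0 4.1 2 -0.4" --pt "0 0 4.1 2 -0.2" --pt "0 0 4.1 2 0.5" --pt "0 0 4.1 2 1" --pt "0 0 4.1 2 1" --pt "0 0 4.1 2 1" --pt "0 0 4.1 2 1" --grip_force 60

```text
time: 16.35
tool_pos: [589.2, -140.1, 140.0]
orientation: [-0.245, 0.969, -0.0, 0.0]
ft_force: [-1.7, 2.0, 3.8]
finger_gap: 0.316
grasp_force: 58.5
```

>>> servo_tool --pt "-0.1 0 -0.2 0 1" --pt "-0.12 0 -0.25 3 1" --pt "-0.12 0 -0.25 8 1" --pt "-0.12 0 -0.25 13 1" --pt "-0.12 0 -0.25 18 1" --pt "-0.12 0 -0.25 23 1" --pt "-0.12 0 -0.25 28 1" --pt "-0.12 0 -0.25 33 1" --pt "-0.12 0 -0.25 38 1" --pt "-0.12 0 -0.25 38 1"

```text
time: 17.35
tool_pos: [588.5, -143.4, 140.0]
orientation: [0.085, 0.996, -0.003, -0.002]
ft_force: [2.2, -18.0, -14.2]
finger_gap: 0.317
grasp_force: 83.3
```

>>> servo_tool --pt "0.06 -0.02 0.15 1 1" --pt "0.13 -0.04 0.3 2 1" --pt "0.21 -0.07 0.45 2 1" --pt "0.29 -0.09 0.6 2 1" --pt "0.36 -0.1 0.75 2 1" --pt "0.42 -0.12 0.88 2 1" --pt "0.46 -0.13 0.97 2 1" --pt "0.46 -0.13 0.97 2 1"

```text
time: 18.15
tool_pos: [587.0, -144.4, 135.7]
orientation: [0.099, 0.995, -0.003, 0.002]
ft_force: [-1.3, -14.2, 14.3]
finger_gap: 0.315
grasp_force: 89.7
```

>>> servo_tool --pt "0 0 0 -2 0.2" --pt "0 0 0 -2 -0.4" --pt "0 0 0 -2 -0.4" --pt "0 0 -1 -2 -0.4" --pt "0 0 -3 -2 -0.4" --pt "0 0 -5 -2 -0.4" --pt "0 0 -5 -2 -0.4" --pt "0 0 -5 -2 -0.4"

```text
time: 18.95
tool_pos: [585.5, -140.0, 182.9]
orientation: [0.084, 0.996, 0.0, 0.001]
ft_force: [-0.1, 0.1, -0.1]
finger_gap: 0.7
grasp_force: 0.0
```

```bash
cat >> h.py <<'E'
def ctop():
    q=heights();r=np.hypot(q[:,0],q[:,1]);z=q[(r<19)&(r>9)&(q[:,2]>78)&(q[:,2]<97)][:,2]; hh=np.median(z)
    s=q[(r<24)&(abs(q[:,2]-hh)<1)]; b=cv2.minAreaRect(s[:,:2].astype(np.float32).copy().reshape(-1,1,2)); print('top',hh,b)
    k=q[(r>60)&(r<95)&(q[:,2]>76.5)&(q[:,2]<81)&(q[:,0]>0)]
    if len(k)>20: c=k.mean(0);print('knob',c,np.degrees(np.arctan2(c[1],c[0])))
E
python3 -c "
from h import *
ctop()"
```

```text
19.0 [ 585.1 -140.   182.2] [ 0.09  0.28 -0.22 -0.   -1.07 -1.83] [ 0.084  0.996  0.    -0.   ] 0.6947604450415948
(array([ 10,   3,  13,   8,   7,  16, 377, 993, 103,  44,  36,  33,  43,
       103, 257,  14,   0,   0,   0,   0,   0,   0,   0,   0,   0,   0]), array([ 76.,  77.,  78.,  79.,  80.,  81.,  82.,  83.,  84.,  85.,  86.,
        87.,  88.,  89.,  90.,  91.,  92.,  93.,  94.,  95.,  96.,  97.,
        98.,  99., 100., 101., 102.]))
top 83.24999086032314 ((0.5162649154663086, 0.2908287048339844), (28.159603118896484, 43.36164855957031), 64.29183959960938)
knob [60.06944489 47.06453929 78.0758976 ] 38.07877573031613
```

The collar is home (top at 83.2, against 92 when out) but about 4° short of its stop. I'll regrip it gently and turn it onto the stop.

>>> servo_tool --pt "0 -0.1 2 0 -0.4" --pt "0 -0.15 4 0 -0.4" --pt "0 -0.15 5.2 0 -0.4" --pt "0 -0.15 5.2 0 0" --pt "0 -0.15 5.2 0 1" --pt "0 -0.15 5.2 0 1" --pt "0 -0.15 5.2 0 1" --pt "0 -0.15 5.2 0 1" --pt "0 -0.15 5.2 4 1" --pt "0 -0.15 5.2 7 1" --grip_force 40

```text
time: 20.0
tool_pos: [584.7, -143.9, 130.8]
orientation: [0.145, 0.989, -0.002, -0.0]
ft_force: [0.7, -12.4, -7.2]
finger_gap: 0.355
grasp_force: 48.1
```

>>> servo_tool --pt "0.03 -0.02 0.1 2 1" --pt "0.05 -0.02 0.15 2 1" --pt "0 0 0 0 0.2" --pt "0 0 0 0 -0.4" --pt "0 0 0 0 -0.4" --pt "0 0 -2 0 -0.4" --pt "0 0 -5 -7 -0.4" --pt "0 0 -5.3 -9 -0.4" --pt "0 0 -5.3 -9 -0.4" --pt "0 0 -5.3 -9 -0.4"

```text
time: 21.0
tool_pos: [584.9, -141.4, 183.0]
orientation: [0.067, 0.998, 0.0, -0.0]
ft_force: [-0.3, -0.2, -0.3]
finger_gap: 0.698
grasp_force: 0.0
```

```bash
python3 -c "
from h import *
ctop()"
```

```text
21.05 [ 584.6 -141.4  182.6] [ 0.09  0.28 -0.22 -0.   -1.07 -1.79] [ 0.067  0.998  0.    -0.   ] 0.6998553276793591
(array([  12,   15,   12,   17,   15,   20,  303, 1035,  116,   46,   33,
         39,   45,  107,  250,   15,    0,    0,    0,    0,    0,    0,
          0,    0,    0,    0]), array([ 76.,  77.,  78.,  79.,  80.,  81.,  82.,  83.,  84.,  85.,  86.,
        87.,  88.,  89.,  90.,  91.,  92.,  93.,  94.,  95.,  96.,  97.,
        98.,  99., 100., 101., 102.]))
top 83.28744699656949 ((0.8056354522705078, -0.06989288330078125), (28.50788688659668, 43.4176025390625), 59.65760803222656)
knob [60.32620622 46.56973263 78.13722118] 37.66689170505722
```

>>> servo_tool --pt "0 0 -3 0 -0.4" --pt "0 0 -7 0 -0.4" --pt "0 0 -10 0 -0.4" --pt "0 0 -10 0 -0.4" --pt "0 0 -10 0 -0.4"

```text
time: 21.55
tool_pos: [585.0, -141.5, 283.0]
orientation: [0.067, 0.998, 0.0, 0.0]
ft_force: [0.2, -0.1, -0.1]
finger_gap: 0.701
grasp_force: 0.0
```

```bash
python3 -c "
from h import *
ctop(); print(manip.finish_job())"
```

```text
21.6 [ 584.5 -141.5  282.1] [ 0.09  0.21 -0.08 -0.   -1.28 -1.79] [ 0.067  0.998  0.    -0.001] 0.6974485591684929
(array([  9,   6,  12,   3,   9,  18, 230, 466,  83,  14,  13,  17,  20,
        61, 111,  15,   0,   0,   0,   0,   0,   0,   0,   0,   0,   0]), array([ 76.,  77.,  78.,  79.,  80.,  81.,  82.,  83.,  84.,  85.,  86.,
        87.,  88.,  89.,  90.,  91.,  92.,  93.,  94.,  95.,  96.,  97.,
        98.,  99., 100., 101., 102.]))
top 83.24161351183203 ((0.3393735885620117, 0.17502593994140625), (28.305320739746094, 42.07288360595703), 59.50745391845703)
knob [60.71517318 46.19609432 78.12484399] 37.26626258465644
the job is handed in; nothing more can be done
None
```

The job is handed in at 21.6 s: the opening sits within about 0.6° of the heat sink compartment's centre with no divider showing, the collar measures home at its locked angle, and the gripper is clear of everything.

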